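Turn a test cassette over into the reader nest

TASK

Slide the cassette with the blue band along the grey loading tray, without lifting it, until it is fully home in the pocket of the blue hinged flipper plate. Then swing the flipper steadily by its black bar all the way over so that the cassette tips face-down into the reader's nest, and swing the empty flipper back flat, leaving the cassette lying flat in the nest. Leave the orange cassette and the other things on the bench where they are.

Things in the scene. Friction and masses are not known exactly. Their poses are not given: they have to be found in the camera images.
- fixture: Flip fixture, fixed to the bench, placed and turned differently every time. Origin on the bench directly below the middle of the hinge; x along the hinge axis, y from loading tray to nest, z up. Beside neck, flipper and nest (|x| above 36 mm, y -82 to 78 mm) nothing stands above the bench but the flipper's bar. White reader housing, 58 mm high, at x -60 to 60, y 80 to 150 mm.
- hinge (a point): Middle of the flipper's hinge axis, 37 mm above the bench; its axes are those of the fixture (hinge axis along x).
- loading (a point): Middle of the flat grey loading tray's top, 30 mm above the bench, at fixture y -126 mm; axes as the fixture's. The tray spans fixture x -85 to 85, y -172 to -82 mm and has no rims. A neck at the same height, x -34 to 34 mm, leads on to y -58.5 mm, where the flipper's pocket floor follows at the same level (0.3 mm lower).
- funnel (a point): On the neck's surface, fixture x 0, y -69 mm, 30 mm above the bench, midway between two 6 mm high yellow guide walls that form a funnel into the pocket: about 59 mm wide at y -78 mm, 39 mm wide at y -60 mm.
- flipper (a joint): Angle of the blue flipper plate: 0 flat on the loading side, pocket up (as at the start); grows as it is lifted; 1.57 upright; 3.14 fully over, above the nest. Friction holds it at any angle; about 3 N at the bar moves it. A cassette seated against the stop rides along and tips off by itself into the nest near upright.
- pocket (a point): Centre of the seated cassette's underside on the flipper's pocket floor, 36 mm from the hinge; moves with the flipper; axes as the fixture's at angle 0. Pocket 39 mm wide (x), side walls 6 mm high, open to the tray, closed at the hinge by a stop wall 8.5 mm high, inner face 8 mm from the axis. The plate ends 56.5 mm from the hinge: a seated cassette's last 7.5 mm stand out over the neck.
- bar (a point): Middle of the flipper's black round bar handle: 10 mm diameter, 45 mm long, parallel to the hinge, at fixture x -34 to -79 mm (this point at -56), 40 mm from the hinge axis. At angle 0 it is at fixture y -40 mm, 37 mm above the bench; it moves on a 40 mm circle about the hinge axis to y +40 mm at 3.14. At least 25 mm free on both sides of it.
- nest (a point): Centre of the reader nest's floor, 30 mm above the bench, at fixture y +36 mm; axes as the fixture's. Nest inside: 40 mm (x) by 58.8 mm (y), black walls about 6 mm high with sloped lead-ins.
- cassette_blue: The cassette to be turned: white flat block 36 mm (x) by 56 mm (y) by 12 mm high, about 40 g, blue band and black window on its face (top). Starts face-up on the loading tray, 55 mm to one side of its middle, turned up to 0.2 rad from the fixture; the orange one is on the other side. Origin at the centre of its underside, z towards its face.
- blue_face (a point): Centre of the blue cassette's face, 12 mm from its origin; lies on the nest floor when it is properly turned over.
- cassette_orange: A second cassette of the same size with an orange band, on the loading tray, to be left alone. Origin at the centre of its underside.
- bottle: Amber bottle, 60 mm diameter, 110 mm high, bystander. Origin at the centre of its underside.
- tube_rack: Grey rack with six capped tubes, 50 by 160 mm, 95 mm high, bystander. Origin at the centre of its underside.
- tray: Green open tray, 120 by 90 by 30 mm high, bystander. Origin at the centre of its underside.
Things that resemble listed ones, but are neither listed nor needed, are in the scene too. What is shaped like the cassette_blue but red is not meant.

How it is judged:
By the outcome, as a careful person would: the job done as asked, in the order asked, and still so for the second after the job is handed in, with the robot touching nothing.
It also fails if it takes over 70 s, if anything falls off the work surface, if the arm or the gripper's body presses on something with over 40 N, if the wrist force passes 120 N, or if a joint passes its speed limit or range.

ROBOT

A 7-joint arm with a two-finger parallel gripper is mounted at the origin on the work surface. World frame = base frame: x ahead of the robot, y to its left, z up, the work surface at z = 0. Lengths are in mm, angles in rad, forces in N, time in s.
With the tool pointing down it reaches from about 400 to 875 mm from the base axis. Payload 4.4 kg.
Tool frame: the origin (TCP) lies midway between the tips of the shut fingers; the grasp point (between the pads) lies 19 mm behind it; z points along the fingers, y is the direction in which the jaws open and shut (so a half turn about z gives the same grasp; the last joint's range is limited). The gripper opens to 85 mm and grips with 20 to 120 N. Pads are 22 mm wide; open, the fingers measure 114 mm over their backs; the gripper's body (76 mm by 85 mm) begins 54 mm behind the grasp point. The pads swing forward as they close: fully open they stand 13 mm farther back than shut.
Start: joints at [1.157, 0.628, 0.038, 1.517, -0.027, 0.996, -0.02], TCP at [221.568, -611.086, 231.313] pointing down, gripper open.
Joint ranges: [-3.06, 3.06], [-0.37, 2.12], [-1.25, 1.32], [0.18, 2.47], [-1.1, 4.24], [0.23, 1.98], [-2.94, 2.94]. Speed limits (rad/s): [2.57, 2.57, 3.14, 3.14, 3.14, 3.14, 3.14].

INTERFACE

Orientations are given as a rotation vector (axis times angle).
In Python, from workcell import env, optics gives the robot as it stands. The module is installed in compiled form; this text tells all that it offers.
- The arm moves only by the shell command python3 -m crank 'ROWS' [FORCE]. ROWS is a JSON object of lists of equal length, an entry for each row: "delta_pos": the shift along the tool's x, y, z each as a share of 30 mm, from -1 to 1, a list of three; "rot": the turn, a rotation vector about the tool's x, y, z each as a share of 0.08 rad, from -1 to 1, a list of three; "jaw": the opening in per cent of the stroke, from 0 (shut) to 100 (fully open). In form: {"delta_pos": [[tx, ty, tz], ...], "rot": [[wx, wy, wz], ...], "jaw": [jaw, ...]}. A call has 1 to 8 rows; each row shifts and turns the commanded pose from where the row before left it, along the tool's axes as they then stand; what a row does not reach is not made up. A row lasts 1/8 s, in which the tool goes at most 62.5 mm and 10.7 degrees, less where a joint would pass 70% of its speed; a pose out of reach is approached as far as the arm can. A call with a number of a shift or a turn outside -1 to 1 is refused whole. A call with a gripper value outside its range is refused whole. The fingers move at their own pace and stop on an object; FORCE is the grip in N (left out, the last holds). Time passes only in rows, so rows that do not move let the fingers close. It gives the time, the measured TCP pose, the force and the opening at its end, in the units of the state.
- env.state(): the state, without advancing time (a new reading comes with each control period).
- optics.snapshot(name): name is "scene" or "top" or "wrist"; returns a dict with "img" (420x560x3 uint8, red, green, blue), "intrinsics" (3x3 intrinsics, pixels), "D" ([k1, k2, p1, p2, k3] as OpenCV has them; the pictures are not rectified), "rvec" (rotation vector, rad) and "tvec" (3), from world to camera coordinates, as OpenCV has them. Camera axes: x right, y down, z forward; pixel columns grow to the right and rows downward; lengths in mm; the calibration is good to about 2 mm. A picture is of the moment at which its call begins. There is no depth.
- env.hand_in(): hands the job in, once; it reports no verdict.
The state is a dict: "time": time; "joint_positions": joint angles; "qd": joint speeds; "tau": joint torques, N m; "eef_pos": TCP position; "tool_rot": TCP orientation; "wrist_force": force on the tool from outside, world axes, zero at the start; "torque": the same for the moment, N m; "finger_gap": finger opening in mm.
Only numpy, scipy, OpenCV 4.12 (cv2) and the standard library are available. Lean on these libraries where they do the work, as an engineer would, in place of code of your own. Each camera call takes 0.05 s, during which the arm holds its last target.

## Working session

There is one attempt and no reset: what is moved stays moved. The work goes in short steps, Python scripts to look and compute and a shell command to move; the robot and the scene stay as the last step left them, time stands still between calls to the robot, and variables do not carry over. Pictures are saved under pics/ and viewed, and the job is handed in when it is done.

```bash
mkdir -p pics; python3 - <<'E'
from workcell import env, optics
import cv2
for n in ["scene","top","wrist"]:
    s=optics.snapshot(n); cv2.imwrite(f"pics/a_{n}.png",s["img"][:,:,::-1])
    print(n,s["intrinsics"].tolist(),s["D"],s["rvec"],s["tvec"])
print(env.state())
E
```

```text
scene [[402.90232790774235, 0.0, 279.2698118491177], [0.0, 402.90232790774235, 207.49289817424048], [0.0, 0.0, 1.0]] [-0.10933657  0.          0.          0.          0.        ] [ 1.94234547  1.84651357 -0.53077896] [ -52.64624097 -418.9686575  1289.48814062]
top [[414.9786468789831, 0.0, 283.72580204603764], [0.0, 414.9786468789831, 204.27611105197053], [0.0, 0.0, 1.0]] [0.04003665 0.         0.         0.         0.        ] [ 2.21382536 -1.99453231  0.21753339] [ -45.88443756  518.58776234 1149.06638316]
wrist [[366.58468218134885, 0.0, 273.47803630713514], [0.0, 366.58468218134885, 212.2433799400189], [0.0, 0.0, 1.0]] [-0.0813185  0.         0.         0.         0.       ] [-2.37677453  1.66687066  0.23775791] [-649.20327883  -36.42380513  379.10993189]
{'time': 0.15, 'joint_positions': array([ 1.15721003,  0.62911043,  0.03849843,  1.5181214 , -0.02700036,
        0.9962862 , -0.01999935]), 'qd': array([-1.04464362e-03, -2.81421711e-03,  1.61358757e-03, -3.61423440e-03,
        5.65144692e-04,  8.63635277e-04, -4.60240081e-06]), 'tau': array([ 2.42876667e-03, -5.63802052e+01,  1.22821055e+00, -1.93651628e+01,
        1.11731284e-02,  7.41122902e-03,  2.52808343e-05]), 'eef_pos': array([ 221.37917552, -610.6521134 ,  230.62171175]), 'tool_rot': array([-3.09286599e+00, -5.43252495e-01,  4.33974095e-04]), 'wrist_force': array([-0.37998934,  0.41044687,  0.08097046]), 'torque': array([ 0.02314291,  0.03064395, -0.05212448]), 'finger_gap': 85.29139699206468}
```

View pics/a_top.png

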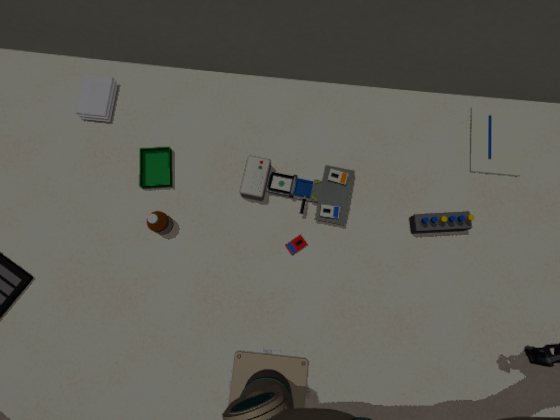

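View pics/a_scene.png

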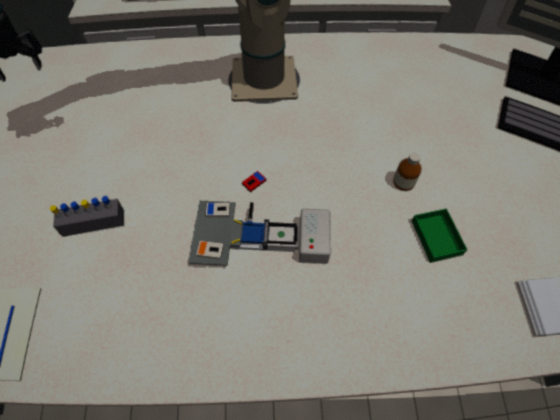

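View pics/a_wrist.png

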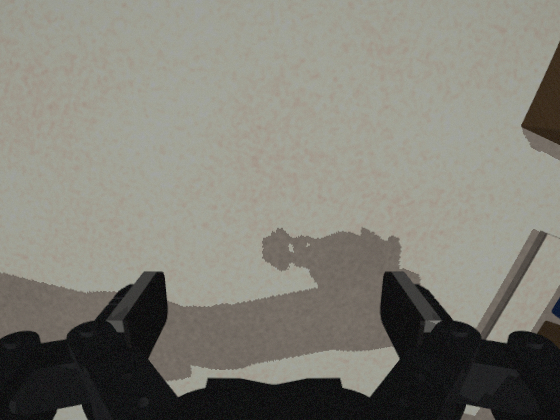

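The top view shows the fixture around (300,190): tray right at (335,195), blue cassette (330,211), orange (338,176), bar (304,207), reader (256,177). Next I enlarge it for measurement.

```bash
cat > h.py <<'E'
import numpy as np, cv2
from scipy.spatial.transform import Rotation as R
from workcell import env, optics
def px2w(s,pts,z):
    u=cv2.undistortPoints(np.array(pts,float).reshape(-1,1,2),s["intrinsics"],s["D"]).reshape(-1,2)
    Rm=R.from_rotvec(np.ravel(s["rvec"])).as_matrix(); t=np.ravel(s["tvec"])
    c=-Rm.T@t; d=np.c_[u,np.ones(len(u))]@Rm
    k=(np.broadcast_to(z,len(u))-c[2])/d[:,2]
    return c+d*k[:,None]
def w2px(s,P):
    return cv2.projectPoints(np.array(P,float).reshape(-1,1,3),np.ravel(s["rvec"]),np.ravel(s["tvec"]),s["intrinsics"],s["D"])[0].reshape(-1,2)
def crop(s,x0,y0,w,h,k,name,gain=1.0):
    im=s["img"][y0:y0+h,x0:x0+w,::-1]
    im=cv2.resize(im,None,fx=k,fy=k,interpolation=cv2.INTER_CUBIC)
    im=np.clip(im.astype(float)*gain,0,255).astype(np.uint8); cv2.imwrite(name,im)
E
python3 - <<'E'
from h import *
s=optics.snapshot("top"); crop(s,235,145,130,95,6,"pics/b_top.png",1.5)
s=optics.snapshot("scene"); crop(s,180,165,160,110,5,"pics/b_scene.png",1.0)
E
```

```text
(no output)
```

View pics/b_top.png

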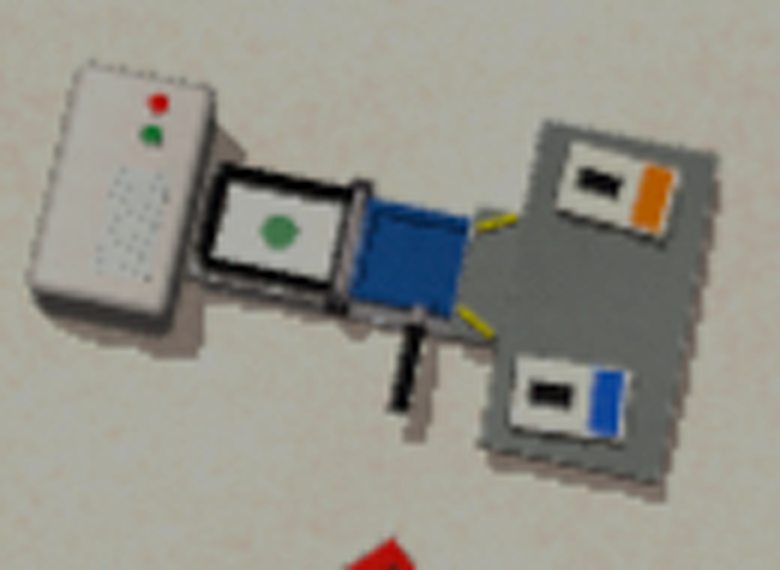

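View pics/b_scene.png

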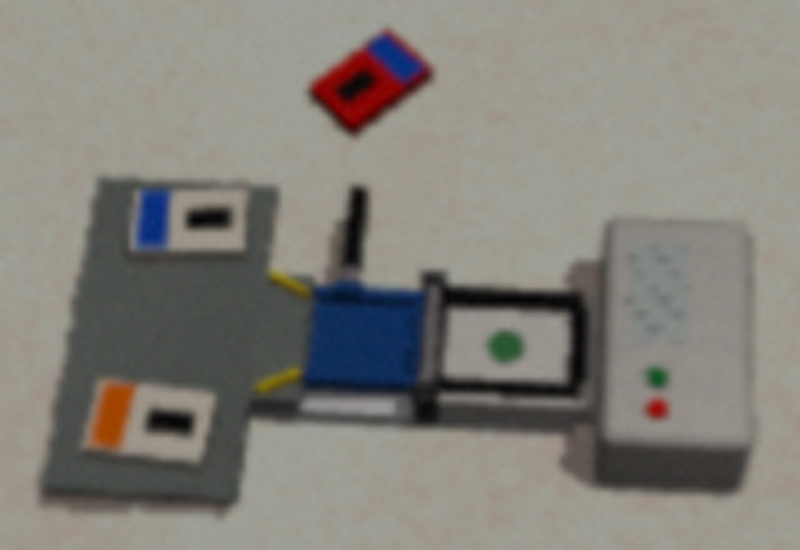

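```bash
cat > fit.py <<'E'
from h import *
from scipy.optimize import least_squares
t=optics.snapshot("top"); s=optics.snapshot("scene")
F=np.array([[85,-82,30],[85,-172,30],[-85,-172,30],[-85,-82,30],[-79,-40,40],[0,36,30],[60,150,58],[60,80,58],[-60,150,58],[-60,80,58]],float)
T=np.array([[543,122],[718,153],[662,487],[483,447],[398,411],[279,231],[80,62],[213,88],[33,290],[160,325]],float)
S=np.array([[238,500],[42,492],[98,180],[277,187],[358,188],[506,346],[742,445],[597,443],[750,227],[607,220]],float)
T=(T+.5)/6-.5+[235,145]; S=(S+.5)/5-.5+[180,165]
def W(p,F): 
    c,q=np.cos(p[2]),np.sin(p[2]); return np.c_[p[0]+c*F[:,0]-q*F[:,1],p[1]+q*F[:,0]+c*F[:,1],F[:,2]]
for name,use in (("both",3),("top",1),("scene",2)):
    def f(p):
        w=W(p,F); r=[]
        if use&1: r.append(w2px(t,w)-T)
        if use&2: r.append(w2px(s,w)-S)
        return np.concatenate(r).ravel()
    r=least_squares(f,[600,-60,0],loss="soft_l1",x_scale=[10,10,.1]); print(name,r.x, np.round(f(r.x).reshape(-1,2),1).tolist())
    if use==3: p=r.x
# cassette corners
C=np.array([[516,353],[631,370],[625,440],[508,431]],float); C=(C+.5)/6-.5+[235,145]
D=np.array([[133,187],[245,192],[245,252],[128,250]],float); D=(D+.5)/5-.5+[180,165]
for ss,cc in ((t,C),(s,D)):
    w=px2w(ss,cc,42); print(np.round(w[:,:2],1).tolist(), w.mean(0), np.round(np.linalg.norm(np.diff(np.r_[w,w[:1]],axis=0),axis=1),1))
E
python3 fit.py
```

```text
both [ 5.86321552e+02 -1.14951323e+01 -1.00984970e-01] [[-0.4, -0.8], [-0.2, -0.2], [-0.7, -1.3], [-1.0, -0.8], [-0.3, -0.3], [-0.3, -0.1], [-0.6, -1.1], [0.3, -0.8], [-1.9, -0.7], [0.4, -1.7], [-0.9, -0.3], [-0.9, -0.8], [-0.6, -0.7], [-0.6, -0.6], [-0.4, -0.2], [-0.5, -0.1], [2.3, 0.1], [-0.2, -0.9], [-0.1, -2.0], [-1.0, -1.9]]
top [ 5.84056146e+02 -1.30231691e+01 -9.72185716e-02] [[-0.1, -0.2], [0.1, 0.4], [-0.1, -0.7], [-0.4, -0.1], [0.3, 0.5], [0.1, 0.7], [-0.3, -0.2], [0.6, 0.0], [-1.5, 0.3], [0.9, -0.8]]
scene [ 5.88173929e+02 -1.05321526e+01 -1.04396868e-01] [[-0.6, 0.3], [-0.6, -0.3], [-0.1, -0.3], [-0.1, -0.1], [0.1, 0.4], [-0.1, 0.6], [2.8, 1.0], [0.2, -0.1], [0.4, -1.2], [-0.4, -1.1]]
[[537.3, -98.9], [534.7, -155.5], [499.7, -155.2], [498.2, -98.3]] [ 517.44969242 -126.9520221    42.        ] [56.6 35.  56.9 39.1]
[[499.7, -152.4], [505.3, -97.4], [539.6, -96.9], [535.7, -153.2]] [ 520.07539347 -125.01026963   42.        ] [55.3 34.3 56.4 36.1]
```

```bash
cat > st.py <<'E'
from h import *
import sys
def rep():
    s=env.state(); M=R.from_rotvec(s["tool_rot"]).as_matrix()
    print("t",round(s["time"],2),"p",np.round(s["eef_pos"],1),"F",np.round(s["wrist_force"],1),"gap",round(s["finger_gap"],1),"j",np.round(s["joint_positions"],2))
    print(np.round(M,3).tolist())
    return s,M
def go(target,yaw=None):
    """need in tool units; yaw: world angle of tool y axis (mod pi)"""
    s,M=rep(); d=np.array(target)-s["eef_pos"]; print("tool mm",np.round(M.T@d,2),"units",np.round(M.T@d/30,3))
    if yaw is not None:
        best=None
        for k in (0,np.pi):
            y=np.array([np.cos(yaw+k),np.sin(yaw+k),0]); z=np.array([0,0,-1.]); T=np.c_[np.cross(y,z),y,z]
            r=R.from_matrix(M.T@T).as_rotvec()
            print("rot units",np.round(r/.08,2))
E
python3 - <<'E'
from st import *
go([545,-140,230],-0.1)
for p in ([440,225],[330,211]): print(px2w(optics.snapshot("top"),[p],60))
E
```

```text
t 0.35 p [ 221.5 -611.   231.1] F [ 0.7 -0.3  0.6] gap 85.7 j [ 1.16  0.63  0.04  1.52 -0.03  1.   -0.02]
[[0.94, 0.341, -0.0], [0.341, -0.94, 0.0], [0.0, -0.0, -1.0]]
tool mm [ 464.61 -332.54    1.26] units [ 15.487 -11.085   0.042]
rot units [ -0.    -0.   -14.04]
rot units [-0.    0.   25.23]
[[ 505.97273762 -440.84256848   60.        ]]
[[ 513.74740351 -126.43061993   60.        ]]
```

```bash
python3 -m crank '{"delta_pos":[[0.97,-0.69,0],[0.97,-0.69,0],[0.97,-0.69,0],[0.97,-0.69,0],[0.97,-0.69,0],[0.97,-0.69,0],[0.97,-0.69,0],[0.97,-0.69,0]],"rot":[[0,0,0],[0,0,0],[0,0,0],[0,0,0],[0,0,0],[0,0,0],[0,0,0],[0,0,0]],"jaw":[100,100,100,100,100,100,100,100]}'
python3 -m crank '{"delta_pos":[[0.97,-0.69,0],[0.97,-0.69,0],[0.97,-0.69,0],[0.97,-0.69,0],[0.97,-0.69,0],[0.97,-0.69,0],[0.97,-0.69,0],[0.97,-0.69,0]],"rot":[[0,0,0],[0,0,0],[0,0,0],[0,0,0],[0,0,0],[0,0,0],[0,0,0],[0,0,0]],"jaw":[100,100,100,100,100,100,100,100]}'
python3 -m crank '{"delta_pos":[[0,0,0],[0,0,0],[0,0,0],[0,0,0],[0,0,0],[0,0,0],[0,0,0]],"rot":[[0,0,-1],[0,0,-1],[0,0,-1],[0,0,-1],[0,0,-1],[0,0,-1],[0,0,-1]],"jaw":[100,100,100,100,100,100,100]}'
python3 -m crank '{"delta_pos":[[0,0,0],[0,0,0],[0,0,0],[0,0,0],[0,0,0],[0,0,0],[0,0,0],[0,0,0]],"rot":[[0,0,-1],[0,0,-1],[0,0,-1],[0,0,-1],[0,0,-1],[0,0,-1],[0,0,-1],[0,0,0]],"jaw":[100,100,100,100,100,100,100,100]}'
python3 - <<'E'
from st import *
s=optics.snapshot("wrist"); cv2.imwrite("pics/c_w.png",s["img"][:,:,::-1])
Rm=R.from_rotvec(np.ravel(s["rvec"])).as_matrix(); print("cam",-Rm.T@np.ravel(s["tvec"]),Rm[2])
go([545,-140,230],-0.1)
E
```

```text
time: 1.45
eef_pos: [384.7, -375.1, 231.5]
tool_rot: [3.094, 0.543, 0.001]
wrist_force: [0.5, 0.5, 0.6]
finger_gap: 85.6
time: 2.45
eef_pos: [547.1, -140.1, 231.5]
tool_rot: [3.094, 0.543, 0.001]
wrist_force: [0.6, -0.9, -0.3]
finger_gap: 85.4
time: 3.32
eef_pos: [546.4, -141.1, 231.4]
tool_rot: [2.822, 1.381, 0.0]
wrist_force: [0.3, -0.1, 0.7]
finger_gap: 85.2
time: 4.32
eef_pos: [546.5, -141.2, 231.4]
tool_rot: [2.334, 2.103, 0.0]
wrist_force: [-0.2, 0.2, -0.8]
finger_gap: 85.4
cam [553.24161438 -71.5490758  374.1839856 ] [-0.02882005 -0.27570543 -0.96081003]
t 4.38 p [ 546.4 -141.2  231.4] F [-0.8  0.1  0.9] gap 85.4 j [ 0.4   0.52 -0.3   1.76  0.19  0.9  -0.08]
[[0.105, 0.995, 0.0], [0.995, -0.105, -0.0], [0.0, 0.0, -1.0]]
tool mm [ 1.02 -1.53  1.4 ] units [ 0.034 -0.051  0.047]
rot units [ 0.   -0.   -0.06]
rot units [-0.   -0.   39.21]
```

View pics/c_w.png

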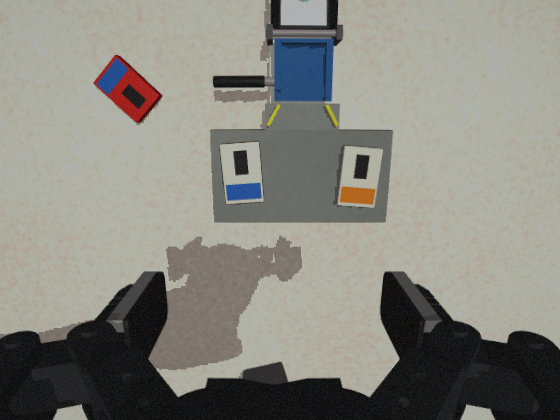

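Wrist view: tray corners about (211,130),(392,130),(386,222),(214,222); blue cassette at (242,172), the flipper pocket (303,70), bar (240,81). Zooming in for a fit.

```bash
python3 - <<'E'
from h import *
s=optics.snapshot("wrist"); crop(s,205,0,195,120,4,"pics/d1.png"); crop(s,205,110,195,120,4,"pics/d2.png")
E
```

```text
(no output)
```

View pics/d1.png

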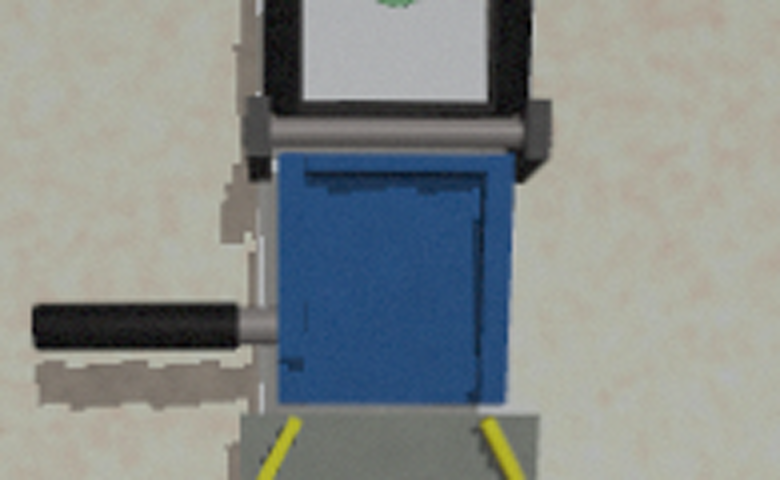

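View pics/d2.png

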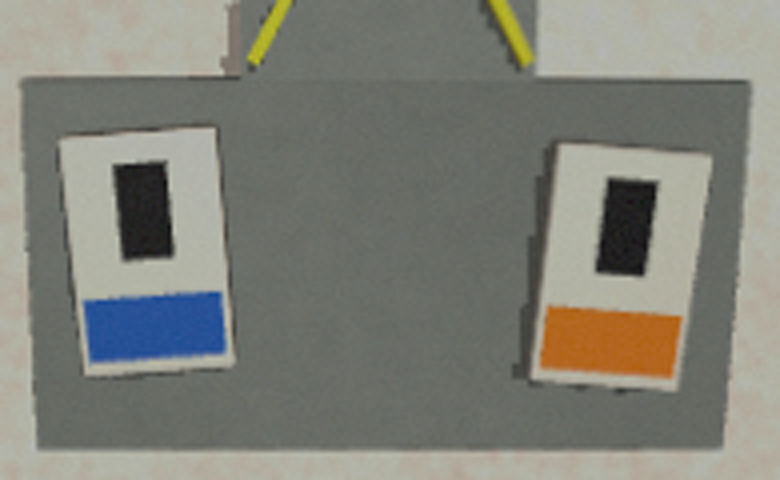

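```bash
cat > fitw.py <<'E'
from h import *
from scipy.optimize import least_squares
def W(p,F): 
    c,q=np.cos(p[2]),np.sin(p[2]); return np.c_[p[0]+c*F[:,0]-q*F[:,1],p[1]+q*F[:,0]+c*F[:,1],F[:,2]]
def fit(s,F,T,p0):
    f=lambda p:(w2px(s,W(p,np.array(F,float)))-T).ravel()
    r=least_squares(f,p0,loss="soft_l1",x_scale=[10,10,.1]); return r.x,np.round(f(r.x).reshape(-1,2),1).tolist()
CAS=np.array([[-18,28,42],[18,28,42],[18,-28,42],[-18,-28,42]])
def infix(p,q): # fixture p, world pose q -> fixture coords
    c,s=np.cos(p[2]),np.sin(p[2]); d=np.array(q[:2])-p[:2]
    return [c*d[0]+s*d[1],-s*d[0]+c*d[1],q[2]-p[2]]
E
python3 - <<'E'
from fitw import *
s=optics.snapshot("wrist")
F=[[-85,-82,30],[85,-82,30],[85,-172,30],[-85,-172,30],[-34,-58.5,30],[34,-58.5,30],[-79,-40,39],[-34,-40,39]]
T=np.array([[22,79],[750,82],[722,448],[38,448],[241,415-440],[540,415-440],[33,327-440],[240,325-440]],float); T=(T+.5)/4-.5+[205,110]
p,r=fit(s,F,T,[586,-11,-.1]); print(p,r)
C=np.array([[58,139],[216,127],[235,366],[84,377]],float); C=(C+.5)/4-.5+[205,110]
q,r=fit(s,CAS,C,[518,-126,0]); print(q,r,np.round(infix(p,q),3))
E
```

```text
[ 5.85833055e+02 -1.23375727e+01 -1.05405699e-01] [[-0.4, -0.0], [0.9, -0.2], [0.3, 0.7], [-0.3, 0.7], [-0.1, -0.5], [0.0, -0.2], [0.0, -0.2], [-0.2, 0.1]]
[ 5.18170009e+02 -1.26888634e+02 -3.37233469e-02] [[-0.2, -0.3], [0.1, -0.3], [0.3, 0.4], [-0.2, 0.3]] [-5.52360e+01 -1.21034e+02  7.20000e-02]
```

```bash
python3 - <<'E'
from st import *
go([517.7,-140.9,60],-0.034)
E
```

```text
t 4.47 p [ 546.4 -141.1  231.4] F [-0.2 -0.2  0.7] gap 85.4 j [ 0.4   0.52 -0.3   1.76  0.19  0.9  -0.08]
[[0.104, 0.995, 0.0], [0.995, -0.104, -0.0], [-0.0, 0.0, -1.0]]
tool mm [ -2.76 -28.58 171.35] units [-0.092 -0.953  5.712]
rot units [ 0.    0.   -0.88]
rot units [ 0.   -0.   38.39]
```

```bash
python3 -m crank '{"delta_pos":[[-0.09,-0.95,0],[0,0,0.95],[0,0,0.95],[0,0,0.95],[0,0,0.95],[0,0,0.95],[0,0,0.96],[0,0,0]],"rot":[[0,0,0],[0,0,-0.88],[0,0,0],[0,0,0],[0,0,0],[0,0,0],[0,0,0],[0,0,0]],"jaw":[60,60,60,60,60,60,60,60]}' 20
python3 - <<'E'
from st import *
s=optics.snapshot("wrist"); cv2.imwrite("pics/e_w.png",s["img"][:,:,::-1])
s=optics.snapshot("scene"); crop(s,180,150,160,120,5,"pics/e_s.png")
go([517.7,-140.9,33],-0.034)
E
```

```text
time: 5.48
eef_pos: [516.3, -140.4, 58.4]
tool_rot: [-2.255, -2.182, 0.004]
wrist_force: [0.4, 0.5, -0.3]
finger_gap: 51.2
t 5.58 p [ 518.2 -140.8   60.5] F [ 0.5 -0.9 -0.4] gap 51.2 j [ 0.35  0.73 -0.21  1.96  0.32  0.48 -0.12]
[[0.033, 0.999, 0.001], [0.999, -0.033, -0.0], [-0.0, 0.001, -1.0]]
tool mm [-0.15 -0.53 27.54] units [-0.005 -0.018  0.918]
rot units [0.01 0.   0.01]
rot units [-0.000e+00  1.000e-02 -3.926e+01]
```

View pics/e_w.png

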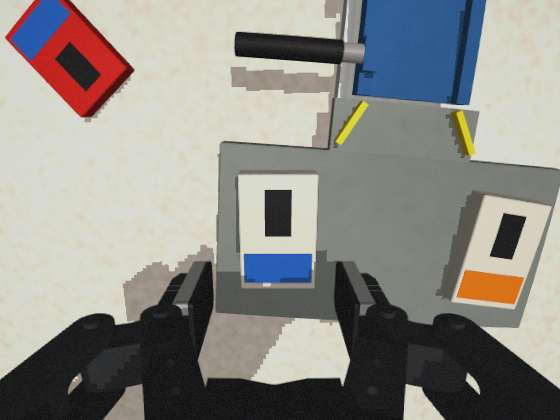

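View pics/e_s.png

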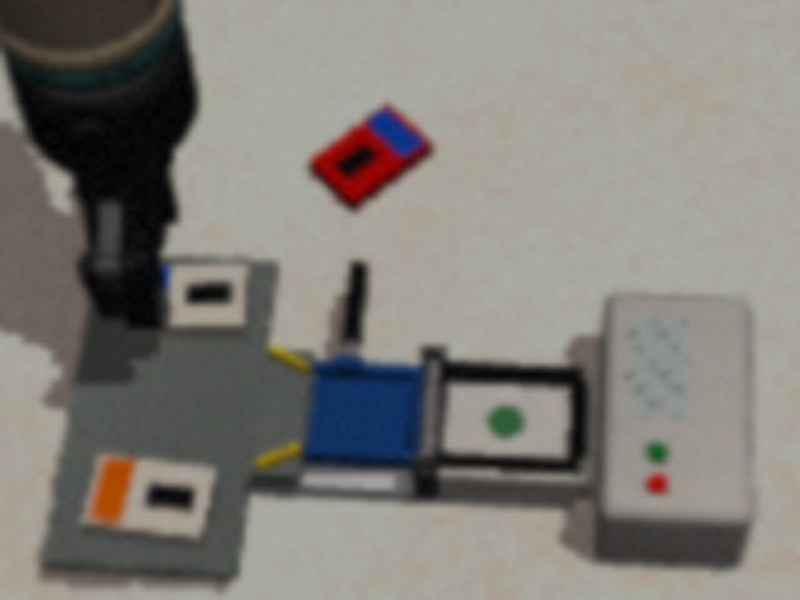

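Cassette (278,230) lies centred between the pads (195/355). Descending to tray level and closing gently.

```bash
python3 -m crank '{"delta_pos":[[0,-0.02,0.45],[0,0,0.45],[0,0,0],[0,0,0]],"rot":[[0,0,0],[0,0,0],[0,0,0],[0,0,0]],"jaw":[60,60,60,60]}' 20
python3 -m crank '{"delta_pos":[[0,0,0],[0,0,0],[0,0,0],[0,0,0],[0,0,0],[0,0,0],[0,0,0]],"rot":[[0,0,0],[0,0,0],[0,0,0],[0,0,0],[0,0,0],[0,0,0],[0,0,0]],"jaw":[50,45,40,36,33,32,32]}' 20
python3 - <<'E'
from st import *
s=optics.snapshot("wrist"); cv2.imwrite("pics/f_w.png",s["img"][:,:,::-1])
rep()
E
```

```text
time: 6.08
eef_pos: [517.2, -140.7, 33.0]
tool_rot: [-2.257, -2.185, 0.0]
wrist_force: [0.4, -0.2, -0.2]
finger_gap: 51.2
time: 6.95
eef_pos: [517.4, -140.8, 33.4]
tool_rot: [2.257, 2.184, 0.0]
wrist_force: [-0.6, -0.3, 5.6]
finger_gap: 35.5
t 7.0 p [ 517.5 -140.8   33.4] F [-1.2  0.4  5.2] gap 35.4 j [ 0.34  0.78 -0.19  1.98  0.33  0.42 -0.14]
[[0.033, 0.999, 0.001], [0.999, -0.033, -0.0], [-0.0, 0.001, -1.0]]
```

View pics/f_w.png

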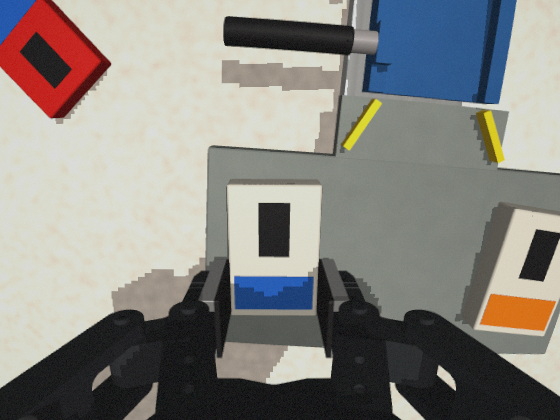

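```bash
python3 - <<'E'
from st import *
go([573.1,-133.7,33.4],-0.105)
E
```

```text
t 7.0 p [ 517.5 -140.8   33.4] F [-1.2  0.4  5.2] gap 35.4 j [ 0.34  0.78 -0.19  1.98  0.33  0.42 -0.14]
[[0.033, 0.999, 0.001], [0.999, -0.033, -0.0], [-0.0, 0.001, -1.0]]
tool mm [8.940e+00 5.538e+01 3.000e-02] units [2.980e-01 1.846e+00 1.000e-03]
rot units [0.01 0.   0.9 ]
rot units [-0.000e+00  1.000e-02 -3.836e+01]
```

```bash
python3 -m crank '{"delta_pos":[[0.05,0.31,0],[0.05,0.31,0],[0.05,0.31,0],[0.05,0.31,0],[0.05,0.31,0],[0.05,0.3,0],[0,0,0],[0,0,0]],"rot":[[0,0,0],[0,0,0],[0,0,0],[0,0,0],[0,0,0],[0,0,0],[0,0,0.9],[0,0,0]],"jaw":[32,32,32,32,32,32,32,32]}' 20
python3 - <<'E'
from st import *
s=optics.snapshot("wrist"); cv2.imwrite("pics/g_w.png",s["img"][:,:,::-1])
go([573.1,-133.7,33.4],-0.105)
E
```

```text
time: 8.0
eef_pos: [573.7, -133.6, 33.4]
tool_rot: [2.333, 2.102, 0.001]
wrist_force: [1.0, 0.5, 5.3]
finger_gap: 35.6
t 8.05 p [ 573.7 -133.5   33.4] F [1.3 0.1 4.9] gap 35.1 j [ 0.3   0.82 -0.19  1.83  0.29  0.52 -0.18]
[[0.103, 0.995, 0.002], [0.995, -0.103, -0.0], [-0.0, 0.002, -1.0]]
tool mm [-0.23 -0.63  0.01] units [-0.008 -0.021  0.   ]
rot units [0.02 0.   0.02]
rot units [-0.000e+00  3.000e-02 -3.925e+01]
```

View pics/g_w.png

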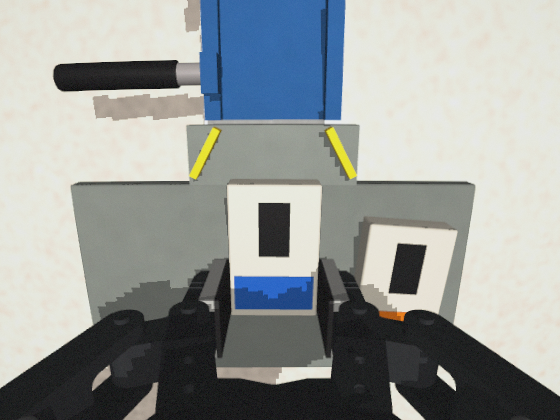

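Cassette centre col ≈275, tray/funnel centre ≈273.5, so it is aligned to better than 1 mm; orange cassette at (405,265) untouched. Advancing into the funnel.

```bash
python3 -m crank '{"delta_pos":[[0.13,-0.02,0],[0.17,0,0],[0.17,0,0],[0.17,0,0],[0.17,0,0],[0.17,0,0],[0,0,0],[0,0,0]],"rot":[[0,0,0],[0,0,0],[0,0,0],[0,0,0],[0,0,0],[0,0,0],[0,0,0],[0,0,0]],"jaw":[32,32,32,32,32,32,32,32]}' 20
python3 - <<'E'
from st import *
s=optics.snapshot("wrist"); cv2.imwrite("pics/h_w.png",s["img"][:,:,::-1])
rep()
E
```

```text
time: 9.05
eef_pos: [575.6, -105.0, 33.4]
tool_rot: [2.333, 2.103, -0.0]
wrist_force: [-0.8, -0.1, 6.3]
finger_gap: 35.5
t 9.1 p [ 575.6 -105.    33.4] F [-0.9 -0.7  6.6] gap 35.5 j [ 0.25  0.82 -0.18  1.84  0.28  0.51 -0.23]
[[0.104, 0.995, 0.001], [0.995, -0.104, -0.001], [-0.001, 0.001, -1.0]]
```

View pics/h_w.png

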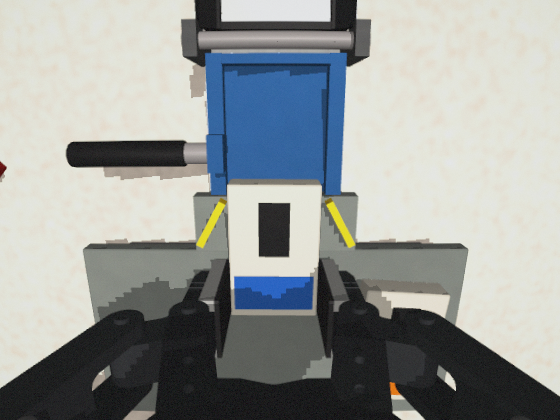

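```bash
python3 -m crank '{"delta_pos":[[0,0,0],[0,0,0],[0,0,0]],"rot":[[0,0,0],[0,0,0],[0,0,0]],"jaw":[46,46,46]}' 20
python3 -m crank '{"delta_pos":[[0,0,-0.2],[0,0,-0.4],[0,0,-0.6],[-0.6,0,0],[-0.6,0,0],[0,0,0],[0,0,0]],"rot":[[0,0,0],[0,0,0],[0,0,0],[0,0,0],[0,0,0],[0,0,0],[0,0,0]],"jaw":[46,46,46,30,0,0,0]}' 20
python3 - <<'E'
from st import *
s=optics.snapshot("wrist"); cv2.imwrite("pics/i_w.png",s["img"][:,:,::-1])
rep()
E
```

```text
time: 9.48
eef_pos: [575.1, -104.1, 32.7]
tool_rot: [-2.334, -2.102, 0.001]
wrist_force: [0.2, -0.0, -0.5]
finger_gap: 39.0
time: 10.35
eef_pos: [571.3, -140.1, 68.6]
tool_rot: [-2.335, -2.101, 0.0]
wrist_force: [0.1, 0.6, 0.5]
finger_gap: -0.4
t 10.4 p [ 571.5 -139.5   68.6] F [0.8 0.5 1. ] gap -0.0 j [ 0.33  0.77 -0.21  1.82  0.27  0.59 -0.16]
[[0.104, 0.995, -0.001], [0.995, -0.104, 0.001], [0.001, -0.001, -1.0]]
```

View pics/i_w.png

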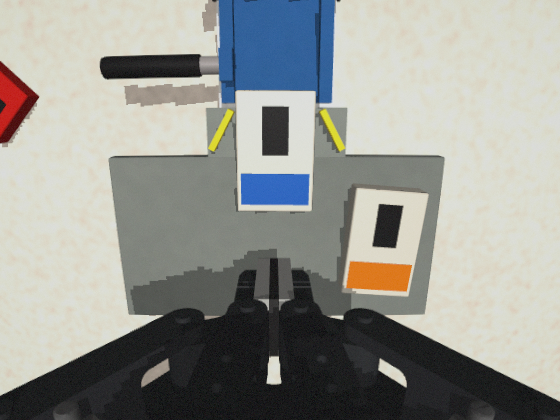

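```bash
python3 -m crank '{"delta_pos":[[0,0,0.55],[0,0,0.5],[0.17,0,0],[0.17,0,0],[0.17,0,0],[0.17,0,0],[0.17,0,0],[0.17,0,0]],"rot":[[0,0,0],[0,0,0],[0,0,0],[0,0,0],[0,0,0],[0,0,0],[0,0,0],[0,0,0]],"jaw":[0,0,0,0,0,0,0,0]}' 20
python3 -m crank '{"delta_pos":[[0.17,0,0],[0.15,0,0],[0.1,0,0],[0.07,0,0],[0,0,0]],"rot":[[0,0,0],[0,0,0],[0,0,0],[0,0,0],[0,0,0]],"jaw":[0,0,0,0,0]}' 20
python3 - <<'E'
from st import *
s=optics.snapshot("wrist"); cv2.imwrite("pics/j_w.png",s["img"][:,:,::-1])
rep()
E
```

```text
time: 11.4
eef_pos: [575.0, -109.4, 37.7]
tool_rot: [2.334, 2.102, 0.0]
wrist_force: [-0.6, -0.8, 0.3]
finger_gap: -0.3
time: 12.02
eef_pos: [576.4, -94.9, 37.5]
tool_rot: [-2.334, -2.102, -0.0]
wrist_force: [0.2, -0.4, -0.4]
finger_gap: 0.6
t 12.07 p [576.4 -95.1  37.5] F [-0.4 -0.4  0.7] gap 0.1 j [ 0.23  0.81 -0.18  1.84  0.27  0.52 -0.24]
[[0.104, 0.995, -0.0], [0.995, -0.104, -0.0], [-0.0, -0.0, -1.0]]
```

View pics/j_w.png

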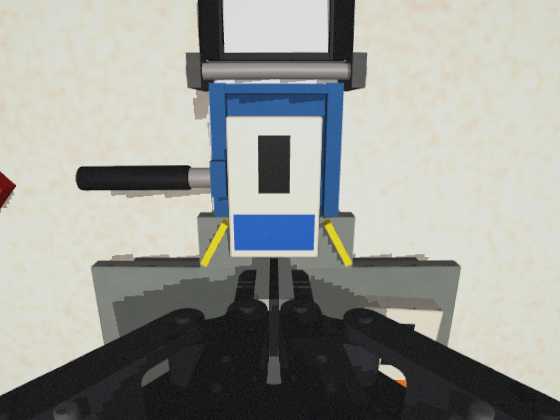

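```bash
python3 -m crank '{"delta_pos":[[0.05,0,0],[0.05,0,0],[0.05,0,0],[0.05,0,0],[0,0,0]],"rot":[[0,0,0],[0,0,0],[0,0,0],[0,0,0],[0,0,0]],"jaw":[0,0,0,0,0]}' 20
python3 -m crank '{"delta_pos":[[0.04,0,0],[0,0,0]],"rot":[[0,0,0],[0,0,0]],"jaw":[0,0]}' 20
python3 -m crank '{"delta_pos":[[0.03,0,0],[0,0,0]],"rot":[[0,0,0],[0,0,0]],"jaw":[0,0]}' 20
```

```text
time: 12.7
eef_pos: [577.0, -88.8, 37.5]
tool_rot: [-2.334, -2.103, -0.0]
wrist_force: [-0.0, -0.4, 0.8]
finger_gap: -0.1
time: 12.95
eef_pos: [577.2, -87.7, 37.5]
tool_rot: [-2.334, -2.102, -0.0]
wrist_force: [0.1, -0.3, -0.5]
finger_gap: 0.3
time: 13.2
eef_pos: [577.3, -86.9, 37.5]
tool_rot: [2.334, 2.102, 0.0]
wrist_force: [-0.2, -0.6, -0.3]
finger_gap: -0.2
```

```bash
python3 -m crank '{"delta_pos":[[0.03,0,0],[0,0,0]],"rot":[[0,0,0],[0,0,0]],"jaw":[0,0]}' 20
python3 - <<'E'
from st import *
s=optics.snapshot("wrist"); crop(s,150,20,270,230,2.5,"pics/k_w.png")
E
```

```text
time: 13.45
eef_pos: [577.4, -86.3, 37.5]
tool_rot: [2.334, 2.102, -0.0]
wrist_force: [-0.2, 0.0, -0.6]
finger_gap: 0.0
```

View pics/k_w.png

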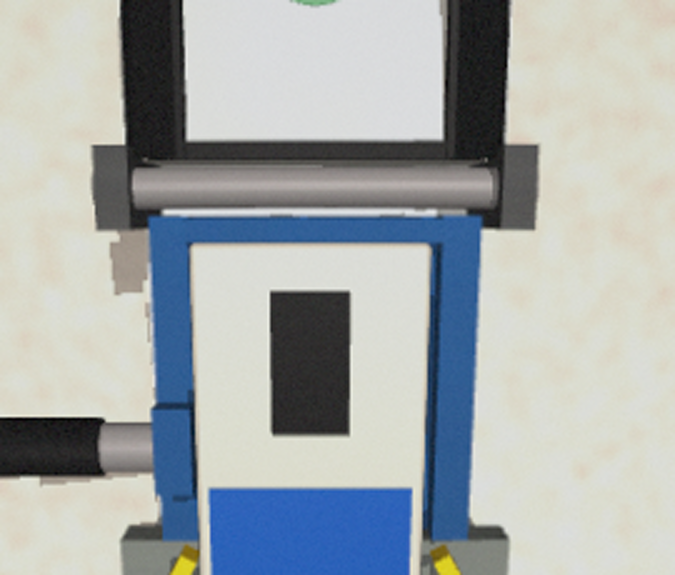

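```bash
python3 -m crank '{"delta_pos":[[0.03,0,0],[0,0,0]],"rot":[[0,0,0],[0,0,0]],"jaw":[0,0]}' 20
python3 -m crank '{"delta_pos":[[0.03,0,0],[0,0,0]],"rot":[[0,0,0],[0,0,0]],"jaw":[0,0]}' 20
```

```text
time: 13.75
eef_pos: [577.4, -86.2, 37.6]
tool_rot: [2.335, 2.101, -0.001]
wrist_force: [0.3, -3.1, 0.2]
finger_gap: 0.3
time: 14.0
eef_pos: [577.4, -86.1, 37.6]
tool_rot: [2.335, 2.1, -0.002]
wrist_force: [-0.1, -5.4, 0.2]
finger_gap: 0.1
```

```bash
python3 -m crank '{"delta_pos":[[-0.1,0,0],[-0.3,0,0],[0,0,-0.8],[0,0,-1],[0,0,-1]],"rot":[[0,0,0],[0,0,0],[0,0,0],[0,0,0],[0,0,0]],"jaw":[0,0,0,0,0]}' 20
python3 - <<'E'
from st import *
go([525.9,-46.2,120],-0.105-np.pi/2)
E
```

```text
time: 14.62
eef_pos: [576.1, -96.0, 122.2]
tool_rot: [-2.334, -2.102, -0.0]
wrist_force: [-0.6, -0.1, 1.2]
finger_gap: 0.2
t 14.62 p [576.1 -96.  122.2] F [-0.6 -0.1  1.2] gap 0.2 j [ 0.27  0.68 -0.23  1.8   0.23  0.69 -0.2 ]
[[0.104, 0.995, -0.0], [0.995, -0.104, 0.001], [0.001, -0.0, -1.0]]
tool mm [ 44.27 -55.08   2.3 ] units [ 1.476 -1.836  0.077]
rot units [-1.000e-02 -0.000e+00  1.964e+01]
rot units [ 0.000e+00 -1.000e-02 -1.963e+01]
```

```bash
python3 -m crank '{"delta_pos":[[0.74,-0.92,0],[0.74,-0.92,0],[0,0,0],[0,0,0],[0,0,0],[0,0,0],[0,0,0],[0,0,0]],"rot":[[0,0,0],[0,0,0],[0,0,1],[0,0,1],[0,0,1],[0,0,1],[0,0,1],[0,0,1]],"jaw":[35,35,35,35,35,35,35,35]}' 20
python3 -m crank '{"delta_pos":[[0,0,0],[0,0,0],[0,0,0],[0,0,0],[0,0,0],[0,0,0],[0,0,0],[0,0,0]],"rot":[[0,0,1],[0,0,1],[0,0,1],[0,0,1],[0,0,1],[0,0,1],[0,0,1],[0,0,1]],"jaw":[35,35,35,35,35,35,35,35]}' 20
python3 -m crank '{"delta_pos":[[0,0,0],[0,0,0],[0,0,0],[0,0,0],[0,0,0],[0,0,0],[0,0,0]],"rot":[[0,0,1],[0,0,1],[0,0,1],[0,0,1],[0,0,1],[0,0,0.64],[0,0,0]],"jaw":[35,35,35,35,35,35,35]}' 20
python3 - <<'E'
from st import *
s=optics.snapshot("wrist"); cv2.imwrite("pics/l_w.png",s["img"][:,:,::-1])
go([525.9,-46.2,70],-0.105-np.pi/2)
E
```

```text
time: 15.62
eef_pos: [526.0, -46.0, 121.5]
tool_rot: [-2.768, -1.484, -0.001]
wrist_force: [0.2, 0.3, -0.4]
finger_gap: 29.6
time: 16.62
eef_pos: [526.0, -46.0, 121.5]
tool_rot: [-3.095, -0.537, -0.0]
wrist_force: [0.6, 0.3, -0.8]
finger_gap: 29.9
time: 17.5
eef_pos: [526.0, -46.1, 121.5]
tool_rot: [-3.137, 0.164, 0.0]
wrist_force: [-0.7, 0.8, -0.5]
finger_gap: 29.9
t 17.55 p [526.  -46.1 121.5] F [-0.5  0.4 -0.1] gap 29.9 j [-0.11  0.63  0.22  1.96 -0.24  0.58 -1.4 ]
[[0.995, -0.104, 0.0], [-0.104, -0.995, 0.0], [-0.0, -0.0, -1.0]]
tool mm [-0.1   0.09 51.5 ] units [-0.003  0.003  1.717]
rot units [-0.    0.    0.01]
rot units [ -0.    -0.   -39.26]
```

View pics/l_w.png

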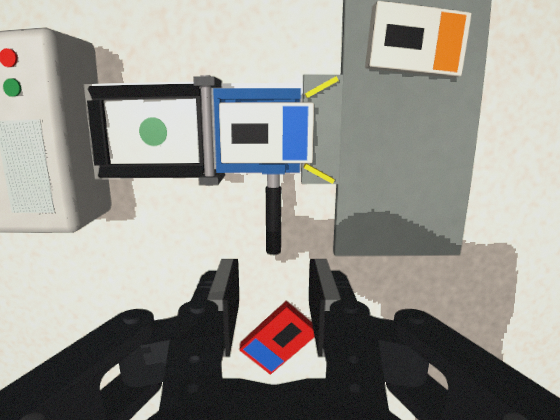

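Bar at column 273, midway between the pads (229/321); cassette seated against the stop. Descending and gripping.

```bash
python3 -m crank '{"delta_pos":[[0,0,0.8],[0,0,0.8],[0,0,0.7],[0,0,0.6],[0,0,0.48],[0,0,0]],"rot":[[0,0,0],[0,0,0],[0,0,0],[0,0,0],[0,0,0],[0,0,0]],"jaw":[35,35,35,35,35,35]}' 20
python3 -m crank '{"delta_pos":[[0,0,0],[0,0,0],[0,0,0],[0,0,0]],"rot":[[0,0,0],[0,0,0],[0,0,0],[0,0,0]],"jaw":[25,15,5,5]}' 20
python3 - <<'E'
from st import *
s=optics.snapshot("wrist"); cv2.imwrite("pics/m_w.png",s["img"][:,:,::-1])
rep()
E
```

```text
time: 18.3
eef_pos: [525.4, -46.3, 19.3]
tool_rot: [-3.137, 0.165, 0.003]
wrist_force: [-0.5, -0.3, 0.4]
finger_gap: 29.6
time: 18.8
eef_pos: [526.6, -45.9, 20.7]
tool_rot: [-3.137, 0.164, -0.002]
wrist_force: [-0.1, 2.0, 4.4]
finger_gap: 8.9
t 18.85 p [526.6 -46.   20.7] F [-0.1  1.5  6.8] gap 9.4 j [-0.06  0.8   0.14  2.01 -0.3   0.36 -1.36]
[[0.995, -0.105, 0.001], [-0.105, -0.995, 0.0], [0.001, -0.001, -1.0]]
```

View pics/m_w.png

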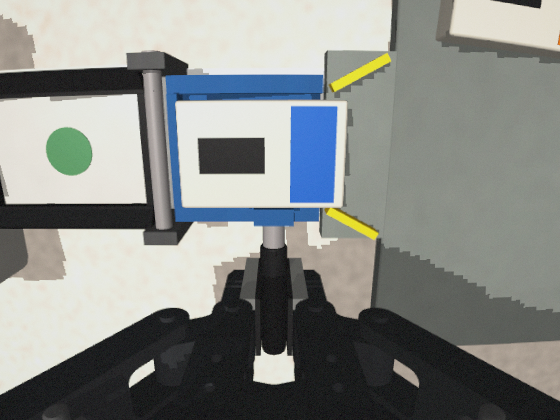

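```bash
python3 - <<'E'
import numpy as np
a=np.radians(np.arange(0,181,7.5)); y=-40*np.cos(a)/30; z=40*np.sin(a)/30
for i in range(24): print(7.5*(i+1), [0,round(-(y[i+1]-y[i]),3),round(-(z[i+1]-z[i]),3)])
E
```

```text
7.5 [0, np.float64(-0.011), np.float64(-0.174)]
15.0 [0, np.float64(-0.034), np.float64(-0.171)]
22.5 [0, np.float64(-0.056), np.float64(-0.165)]
30.0 [0, np.float64(-0.077), np.float64(-0.156)]
37.5 [0, np.float64(-0.097), np.float64(-0.145)]
45.0 [0, np.float64(-0.115), np.float64(-0.131)]
52.5 [0, np.float64(-0.131), np.float64(-0.115)]
60.0 [0, np.float64(-0.145), np.float64(-0.097)]
67.5 [0, np.float64(-0.156), np.float64(-0.077)]
75.0 [0, np.float64(-0.165), np.float64(-0.056)]
82.5 [0, np.float64(-0.171), np.float64(-0.034)]
90.0 [0, np.float64(-0.174), np.float64(-0.011)]
97.5 [0, np.float64(-0.174), np.float64(0.011)]
105.0 [0, np.float64(-0.171), np.float64(0.034)]
112.5 [0, np.float64(-0.165), np.float64(0.056)]
120.0 [0, np.float64(-0.156), np.float64(0.077)]
127.5 [0, np.float64(-0.145), np.float64(0.097)]
135.0 [0, np.float64(-0.131), np.float64(0.115)]
142.5 [0, np.float64(-0.115), np.float64(0.131)]
150.0 [0, np.float64(-0.097), np.float64(0.145)]
157.5 [0, np.float64(-0.077), np.float64(0.156)]
165.0 [0, np.float64(-0.056), np.float64(0.165)]
172.5 [0, np.float64(-0.034), np.float64(0.171)]
180.0 [0, np.float64(-0.011), np.float64(0.174)]
```

```bash
python3 -m crank '{"delta_pos":[[0,-0.011,-0.174],[0,-0.034,-0.171],[0,-0.056,-0.165],[0,-0.077,-0.156]],"rot":[[0,0,0],[0,0,0],[0,0,0],[0,0,0]],"jaw":[5,5,5,5]}' 20
python3 - <<'E'
from st import *
s=optics.snapshot("wrist"); cv2.imwrite("pics/n_w.png",s["img"][:,:,::-1])
rep()
E
```

```text
time: 19.35
eef_pos: [526.9, -41.9, 40.4]
tool_rot: [3.136, -0.166, 0.001]
wrist_force: [2.1, -2.0, -5.9]
finger_gap: 9.1
t 19.4 p [526.9 -41.6  40.9] F [ 2.1 -1.1 -3.4] gap 8.9 j [-0.08  0.76  0.16  2.   -0.29  0.4  -1.37]
[[0.994, -0.105, 0.001], [-0.105, -0.994, -0.001], [0.001, 0.001, -1.0]]
```

View pics/n_w.png

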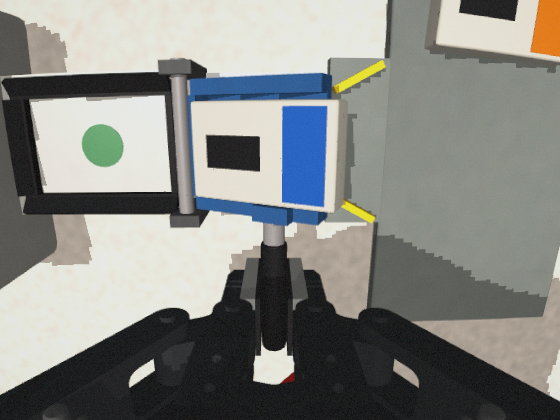

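The cassette rides in the pocket and forces are low; I continue over.

```bash
python3 -m crank '{"delta_pos":[[0,-0.097,-0.145],[0,-0.115,-0.131],[0,-0.131,-0.115],[0,-0.145,-0.097],[0,-0.156,-0.077],[0,-0.165,-0.056],[0,-0.171,-0.034],[0,-0.174,-0.011]],"rot":[[0,0,0],[0,0,0],[0,0,0],[0,0,0],[0,0,0],[0,0,0],[0,0,0],[0,0,0]],"jaw":[5,5,5,5,5,5,5,5]}' 20
python3 -m crank '{"delta_pos":[[0,-0.174,0.011],[0,-0.171,0.034],[0,-0.165,0.056],[0,-0.156,0.077],[0,-0.145,0.097],[0,-0.131,0.115],[0,-0.115,0.131],[0,-0.097,0.145]],"rot":[[0,0,0],[0,0,0],[0,0,0],[0,0,0],[0,0,0],[0,0,0],[0,0,0],[0,0,0]],"jaw":[5,5,5,5,5,5,5,5]}' 20
python3 - <<'E'
from st import *
s=optics.snapshot("wrist"); cv2.imwrite("pics/o_w.png",s["img"][:,:,::-1])
rep()
E
```

```text
time: 20.4
eef_pos: [530.2, -10.4, 62.7]
tool_rot: [3.134, -0.171, 0.003]
wrist_force: [-3.1, -5.6, 18.3]
finger_gap: 9.0
time: 21.4
eef_pos: [534.0, 27.6, 39.8]
tool_rot: [3.137, -0.165, 0.001]
wrist_force: [1.1, -3.7, 4.5]
finger_gap: 9.5
t 21.45 p [534.1  28.1  39.3] F [ 2.5 -4.5  1.4] gap 9.2 j [-0.22  0.77  0.18  1.99 -0.32  0.41 -1.48]
[[0.995, -0.105, 0.0], [-0.105, -0.995, -0.0], [0.0, 0.0, -1.0]]
```

View pics/o_w.png

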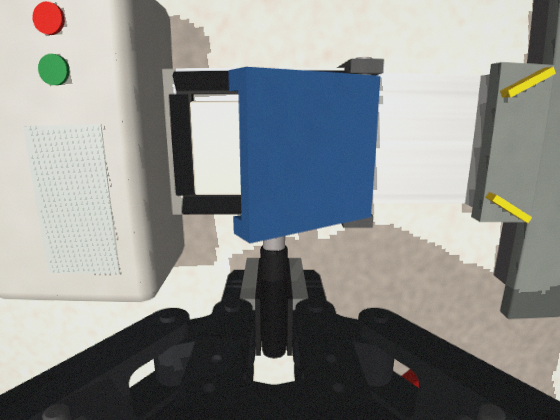

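```bash
python3 -m crank '{"delta_pos":[[0,-0.077,0.156],[0,-0.056,0.165],[0,-0.034,0.171],[0,-0.011,0.16],[0,0,0]],"rot":[[0,0,0],[0,0,0],[0,0,0],[0,0,0],[0,0,0]],"jaw":[5,5,5,5,5]}' 20
python3 - <<'E'
from st import *
s=optics.snapshot("wrist"); cv2.imwrite("pics/p_w.png",s["img"][:,:,::-1])
s=optics.snapshot("scene"); crop(s,180,150,160,120,5,"pics/p_s.png")
rep()
E
```

```text
time: 22.08
eef_pos: [534.5, 33.6, 20.0]
tool_rot: [-3.137, 0.164, -0.0]
wrist_force: [4.0, -2.7, -0.4]
finger_gap: 9.0
t 22.18 p [534.5  33.6  20.3] F [ 3.8 -2.5 -0.7] gap 8.8 j [-0.22  0.8   0.16  1.99 -0.33  0.38 -1.48]
[[0.995, -0.105, 0.0], [-0.105, -0.995, 0.0], [0.0, -0.0, -1.0]]
```

View pics/p_w.png

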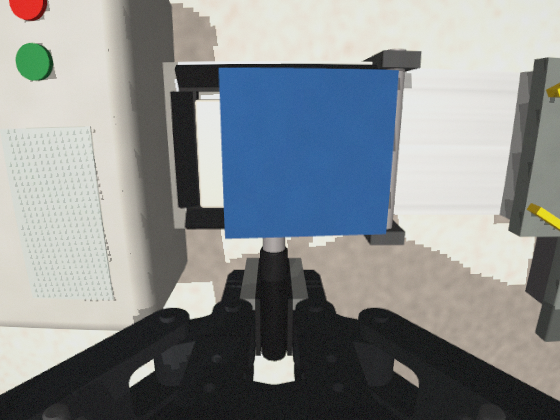

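View pics/p_s.png

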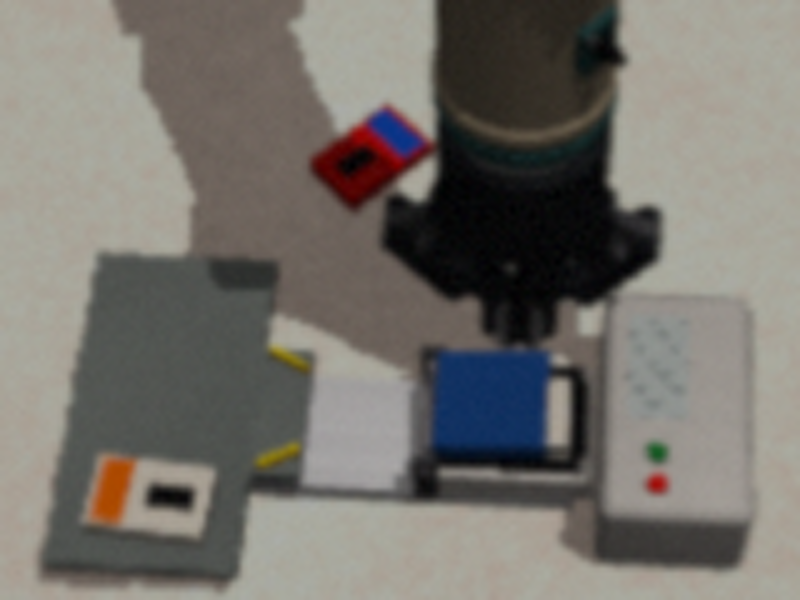

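```bash
python3 -m crank '{"delta_pos":[[0,0,0.04],[0,0,0]],"rot":[[0,0,0],[0,0,0]],"jaw":[5,5]}' 20
```

```text
time: 22.42
eef_pos: [534.5, 33.6, 19.5]
tool_rot: [-3.137, 0.164, -0.0]
wrist_force: [2.4, -1.4, 1.7]
finger_gap: 9.0
```

```bash
python3 -m crank '{"delta_pos":[[0,0,0.04],[0,0,0]],"rot":[[0,0,0],[0,0,0]],"jaw":[5,5]}' 20
```

```text
time: 22.68
eef_pos: [534.5, 33.7, 18.3]
tool_rot: [-3.137, 0.164, -0.0]
wrist_force: [2.4, 0.0, 3.7]
finger_gap: 9.5
```

```bash
python3 -m crank '{"delta_pos":[[0,0,0.04],[0,0,0]],"rot":[[0,0,0],[0,0,0]],"jaw":[5,5]}' 20
python3 -m crank '{"delta_pos":[[0,0,0.03],[0,0,0]],"rot":[[0,0,0],[0,0,0]],"jaw":[5,5]}' 20
python3 - <<'E'
from st import *
s=optics.snapshot("wrist"); cv2.imwrite("pics/q_w.png",s["img"][:,:,::-1])
rep()
E
```

```text
time: 22.92
eef_pos: [534.5, 33.7, 16.9]
tool_rot: [-3.137, 0.164, -0.0]
wrist_force: [2.8, 1.2, 2.9]
finger_gap: 9.0
time: 23.18
eef_pos: [534.5, 33.7, 16.1]
tool_rot: [-3.137, 0.164, -0.0]
wrist_force: [2.6, 0.7, 5.4]
finger_gap: 9.0
t 23.23 p [534.5  33.7  16.1] F [2.6 0.8 5.1] gap 9.1 j [-0.22  0.81  0.16  1.99 -0.33  0.37 -1.47]
[[0.995, -0.105, 0.0], [-0.105, -0.995, 0.001], [0.0, -0.001, -1.0]]
```

View pics/q_w.png

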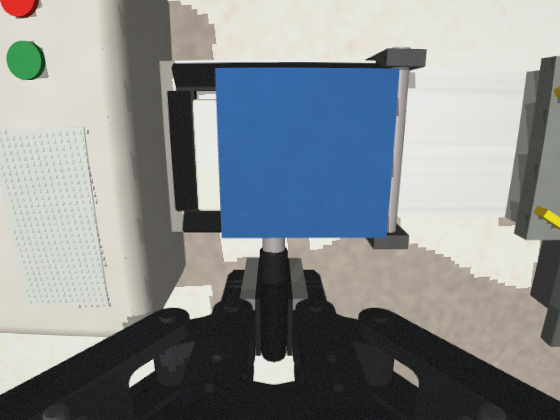

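```bash
python3 -m crank '{"delta_pos":[[0,0.011,-0.174],[0,0.034,-0.171],[0,0.056,-0.165],[0,0.077,-0.156],[0,0.097,-0.145],[0,0.115,-0.131],[0,0,0]],"rot":[[0,0,0],[0,0,0],[0,0,0],[0,0,0],[0,0,0],[0,0,0],[0,0,0]],"jaw":[5,5,5,5,5,5,5]}' 20
python3 - <<'E'
from st import *
s=optics.snapshot("wrist"); cv2.imwrite("pics/r_w.png",s["img"][:,:,::-1])
rep()
E
```

```text
time: 24.1
eef_pos: [533.5, 24.5, 44.7]
tool_rot: [-3.134, 0.162, -0.0]
wrist_force: [3.5, 5.7, 4.9]
finger_gap: 8.9
t 24.15 p [533.5  24.5  44.7] F [3.3 5.9 4.6] gap 9.0 j [-0.21  0.76  0.18  1.99 -0.31  0.42 -1.47]
[[0.995, -0.103, 0.0], [-0.103, -0.995, 0.003], [0.0, -0.003, -1.0]]
```

View pics/r_w.png

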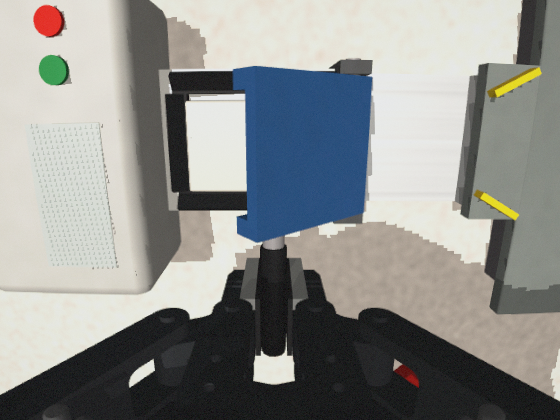

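```bash
python3 -m crank '{"delta_pos":[[0,0.131,-0.115],[0,0.145,-0.097],[0,0.156,-0.077],[0,0.165,-0.056],[0,0.171,-0.034],[0,0.174,-0.011],[0,0.174,0.011],[0,0.171,0.034]],"rot":[[0,0,0],[0,0,0],[0,0,0],[0,0,0],[0,0,0],[0,0,0],[0,0,0],[0,0,0]],"jaw":[5,5,5,5,5,5,5,5]}' 20
python3 -m crank '{"delta_pos":[[0,0.165,0.056],[0,0.156,0.077],[0,0.145,0.097],[0,0.131,0.115],[0,0.115,0.131],[0,0.097,0.145],[0,0.077,0.156],[0,0,0]],"rot":[[0,0,0],[0,0,0],[0,0,0],[0,0,0],[0,0,0],[0,0,0],[0,0,0],[0,0,0]],"jaw":[5,5,5,5,5,5,5,5]}' 20
python3 - <<'E'
from st import *
s=optics.snapshot("wrist"); cv2.imwrite("pics/s_w.png",s["img"][:,:,::-1])
rep()
E
```

```text
time: 25.15
eef_pos: [529.4, -15.4, 55.6]
tool_rot: [-3.135, 0.163, -0.001]
wrist_force: [2.7, 4.1, 5.5]
finger_gap: 9.2
time: 26.15
eef_pos: [526.0, -42.9, 30.6]
tool_rot: [-3.137, 0.164, 0.001]
wrist_force: [4.0, 3.3, -1.5]
finger_gap: 8.9
t 26.2 p [526.  -42.9  30.6] F [ 3.2  3.7 -2.1] gap 9.0 j [-0.07  0.78  0.15  2.   -0.29  0.38 -1.37]
[[0.995, -0.105, -0.001], [-0.105, -0.995, 0.0], [-0.001, -0.0, -1.0]]
```

View pics/s_w.png

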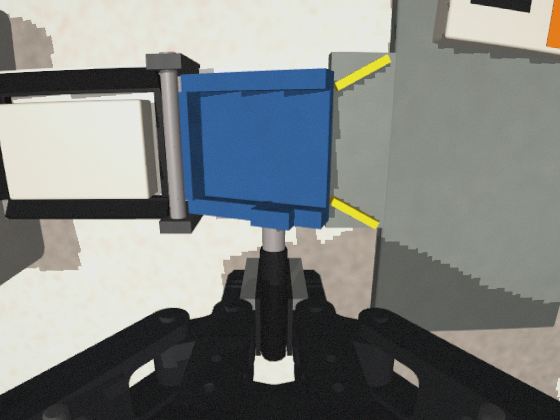

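The cassette lies blank-side-up in the nest; the flipper is still slightly raised. Lowering the rest.

```bash
python3 -m crank '{"delta_pos":[[0,0.056,0.165],[0,0.02,0.15],[0,0,0.06],[0,0,0]],"rot":[[0,0,0],[0,0,0],[0,0,0],[0,0,0]],"jaw":[5,5,5,5]}' 20
python3 -m crank '{"delta_pos":[[0,0,0.04],[0,0,0]],"rot":[[0,0,0],[0,0,0]],"jaw":[5,5]}' 20
python3 -m crank '{"delta_pos":[[0,0,0.03],[0,0,0]],"rot":[[0,0,0],[0,0,0]],"jaw":[5,5]}' 20
python3 - <<'E'
from st import *
s=optics.snapshot("wrist"); cv2.imwrite("pics/t_w.png",s["img"][:,:,::-1])
rep()
E
```

```text
time: 26.7
eef_pos: [525.6, -45.6, 19.6]
tool_rot: [3.137, -0.165, -0.002]
wrist_force: [3.3, 2.8, -0.3]
finger_gap: 9.0
time: 26.95
eef_pos: [525.6, -45.6, 18.8]
tool_rot: [3.137, -0.165, -0.001]
wrist_force: [1.1, 4.0, 2.7]
finger_gap: 8.9
time: 27.2
eef_pos: [525.7, -45.7, 17.9]
tool_rot: [3.137, -0.165, -0.001]
wrist_force: [0.3, 3.0, 2.9]
finger_gap: 8.9
t 27.25 p [525.7 -45.7  17.9] F [0.8 3.8 2.6] gap 8.9 j [-0.06  0.8   0.14  2.01 -0.3   0.35 -1.36]
[[0.994, -0.105, -0.001], [-0.105, -0.994, -0.0], [-0.001, 0.0, -1.0]]
```

View pics/t_w.png

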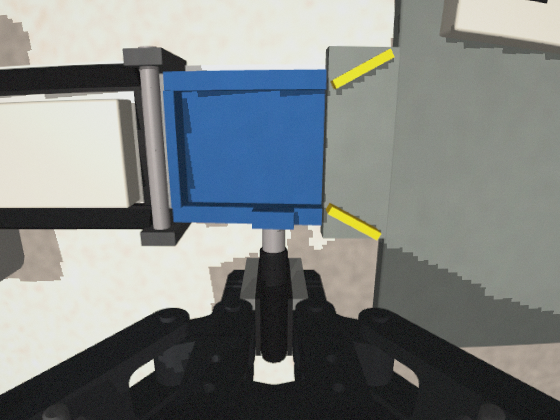

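```bash
python3 -m crank '{"delta_pos":[[0,0,0.04],[0,0,0]],"rot":[[0,0,0],[0,0,0]],"jaw":[5,5]}' 20
python3 -m crank '{"delta_pos":[[0,0,0.04],[0,0,0]],"rot":[[0,0,0],[0,0,0]],"jaw":[5,5]}' 20
python3 -m crank '{"delta_pos":[[0,0,0.04],[0,0,0]],"rot":[[0,0,0],[0,0,0]],"jaw":[5,5]}' 20
```

```text
time: 27.5
eef_pos: [525.7, -45.8, 16.6]
tool_rot: [3.137, -0.165, -0.001]
wrist_force: [-0.2, 2.3, 2.7]
finger_gap: 9.0
time: 27.75
eef_pos: [525.7, -45.8, 15.4]
tool_rot: [3.137, -0.165, -0.001]
wrist_force: [-0.8, 1.6, 2.4]
finger_gap: 8.7
time: 28.0
eef_pos: [525.7, -45.8, 14.2]
tool_rot: [3.137, -0.165, -0.001]
wrist_force: [-1.0, 1.7, 2.2]
finger_gap: 8.6
```

```bash
python3 - <<'E'
from st import *
s=optics.snapshot("wrist"); cv2.imwrite("pics/u_w.png",s["img"][:,:,::-1])
s=optics.snapshot("scene"); crop(s,180,150,160,120,5,"pics/u_s.png")
E
```

```text
(no output)
```

View pics/u_w.png

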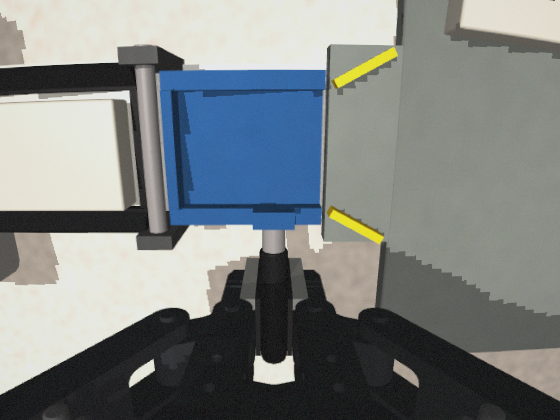

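View pics/u_s.png

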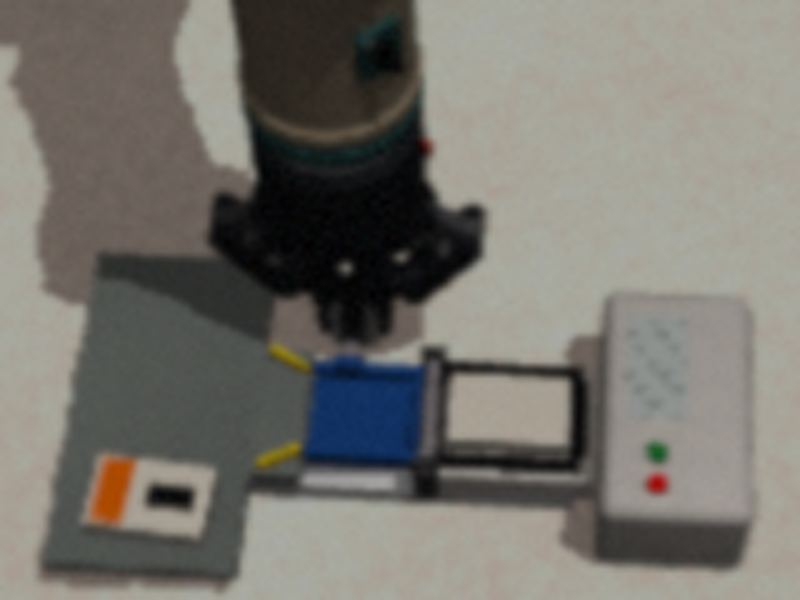

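```bash
python3 -m crank '{"delta_pos":[[0,0,0],[0,0,0],[0,0,-0.4],[0,0,-0.8],[0,0,-0.8],[0,0,0],[0,0,0],[0,0,0]],"rot":[[0,0,0],[0,0,0],[0,0,0],[0,0,0],[0,0,0],[0,0,0],[0,0,0],[0,0,0]],"jaw":[20,30,30,30,30,0,0,0]}' 20
python3 - <<'E'
from st import *
s=optics.snapshot("wrist"); cv2.imwrite("pics/v_w.png",s["img"][:,:,::-1])
rep()
E
```

```text
time: 29.1
eef_pos: [525.5, -45.5, 73.8]
tool_rot: [-3.137, 0.165, 0.002]
wrist_force: [-0.3, -0.1, 1.1]
finger_gap: -0.5
t 29.15 p [525.6 -45.5  73.7] F [-0.3  0.1 -0.6] gap -0.2 j [-0.09  0.7   0.19  1.99 -0.27  0.47 -1.38]
[[0.994, -0.105, -0.001], [-0.105, -0.994, 0.0], [-0.001, 0.0, -1.0]]
```

View pics/v_w.png

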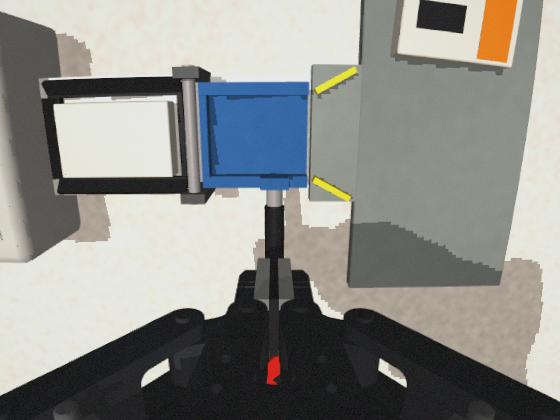

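```bash
python3 -m crank '{"delta_pos":[[0,0,0.5],[0,0,0.45],[0,0,0]],"rot":[[0,0,0],[0,0,0],[0,0,0]],"jaw":[0,0,0]}' 20
python3 -m crank '{"delta_pos":[[0,0,0.06],[0,0,0]],"rot":[[0,0,0],[0,0,0]],"jaw":[0,0]}' 20
python3 -m crank '{"delta_pos":[[0,0,0.03],[0,0,0]],"rot":[[0,0,0],[0,0,0]],"jaw":[0,0]}' 20
```

```text
time: 29.52
eef_pos: [524.7, -45.5, 44.1]
tool_rot: [-3.137, 0.165, 0.005]
wrist_force: [-0.5, -0.7, -0.1]
finger_gap: 0.2
time: 29.78
eef_pos: [526.2, -45.6, 44.2]
tool_rot: [3.137, -0.165, 0.0]
wrist_force: [-0.7, -0.5, -0.4]
finger_gap: 0.2
time: 30.02
eef_pos: [526.2, -45.5, 43.4]
tool_rot: [-3.137, 0.165, -0.001]
wrist_force: [1.1, 0.4, 0.5]
finger_gap: 0.3
```

```bash
python3 -m crank '{"delta_pos":[[0,0,0.03],[0,0,0]],"rot":[[0,0,0],[0,0,0]],"jaw":[0,0]}' 20
python3 -m crank '{"delta_pos":[[0,0,0.03],[0,0,0]],"rot":[[0,0,0],[0,0,0]],"jaw":[0,0]}' 20
python3 -m crank '{"delta_pos":[[0,0,0.02],[0,0,0]],"rot":[[0,0,0],[0,0,0]],"jaw":[0,0]}' 20
```

```text
time: 30.28
eef_pos: [526.1, -45.6, 42.3]
tool_rot: [-3.137, 0.165, -0.0]
wrist_force: [-0.2, 0.7, 0.1]
finger_gap: -0.2
time: 30.52
eef_pos: [526.2, -45.6, 41.9]
tool_rot: [-3.137, 0.165, -0.001]
wrist_force: [-1.7, -0.9, 5.6]
finger_gap: 0.0
time: 30.78
eef_pos: [526.2, -45.6, 41.7]
tool_rot: [-3.137, 0.165, -0.001]
wrist_force: [-1.9, -0.3, 9.0]
finger_gap: 0.2
```

The bar top met firm resistance at 41.9 mm (42 expected), so the flipper is flat. Retreating and checking.

```bash
python3 -m crank '{"delta_pos":[[0,0,-0.5],[0,0,-1],[0,0,-1],[0,0,-1],[0,0,-1],[0,0,-1],[0,0,0],[0,0,0]],"rot":[[0,0,0],[0,0,0],[0,0,0],[0,0,0],[0,0,0],[0,0,0],[0,0,0],[0,0,0]],"jaw":[0,0,0,0,0,0,0,0]}' 20
python3 - <<'E'
from st import *
s=optics.snapshot("wrist"); cv2.imwrite("pics/x_w.png",s["img"][:,:,::-1]); crop(s,60,20,260,200,3,"pics/x_w2.png")
s=optics.snapshot("scene"); crop(s,180,150,160,120,5,"pics/x_s.png")
rep()
E
```

```text
time: 31.78
eef_pos: [525.6, -45.4, 205.6]
tool_rot: [-3.137, 0.165, 0.001]
wrist_force: [-1.0, 0.1, -0.4]
finger_gap: 0.1
t 31.88 p [525.2 -45.5 204.9] F [-0.5 -0.4  0.2] gap 0.2 j [-0.16  0.5   0.29  1.89 -0.2   0.78 -1.44]
[[0.994, -0.105, -0.002], [-0.105, -0.994, 0.0], [-0.002, 0.0, -1.0]]
```

View pics/x_w.png

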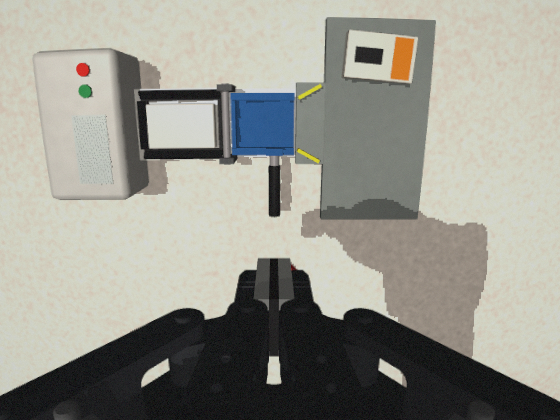

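View pics/x_w2.png

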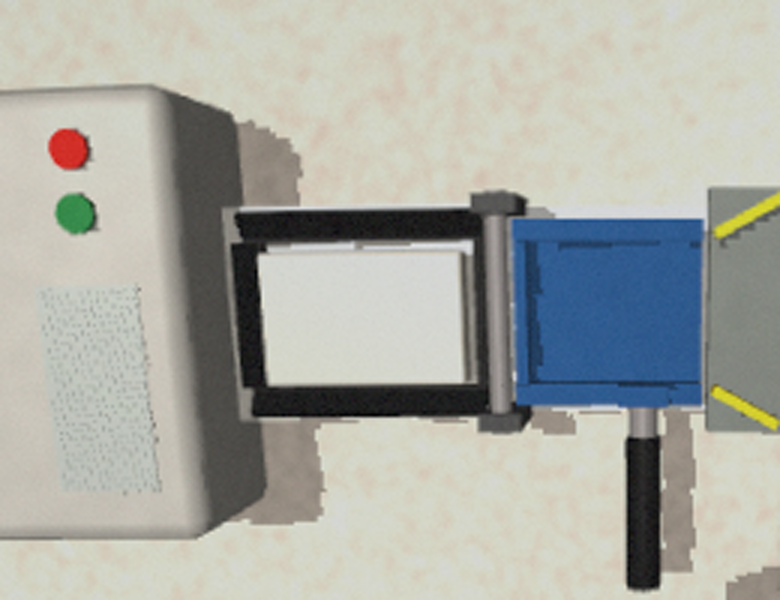

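View pics/x_s.png

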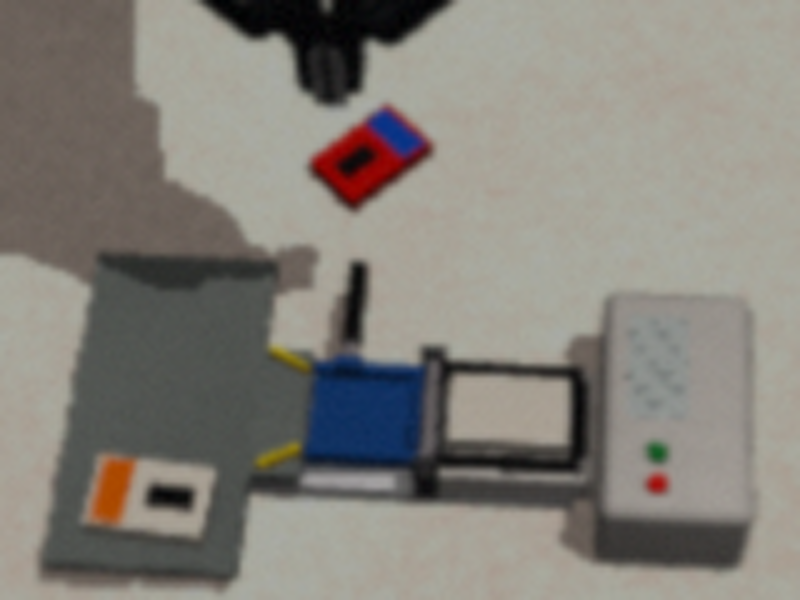

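```bash
python3 - <<'E'
from fitw import *
s=optics.snapshot("wrist")
C=np.array([[258,250],[463,250],[466,385],[265,386]],float); C=(C+.5)/3-.5+[60,20]
w=px2w(s,C,42)
p=[585.8,-12.0,-.105]
for q in w: print(np.round(infix(p,[q[0],q[1],0])[:2],1))
E
```

```text
[17.1 63.8]
[16.4  7.9]
[-19.8   8.5]
[-19.6  64.9]
```

```bash
python3 -c "
from workcell import env
print(env.hand_in())"
```

```text
the job is handed in; nothing more can be done
None
```

I slid the blue-banded cassette along the tray and seated it in the pocket. I then swung the flipper over by its bar so the cassette tipped into the nest, swung the empty flipper back flat, and handed the job in at about 32 s.

**Sliding and seating:** I guided the cassette with a light grip as far as the funnel, then pushed it home from behind with closed fingers. It met the stop with about 5 N of resistance.

**Last checks:**
- **Cassette in the nest:** it lies blank side up. Its outline measures 56 x 36 mm at the flat height, spanning fixture y 8 to 64 mm, with no visible tilt. It measured about 1.5 mm off the nest's middle in x, which is within the camera calibration error.
- **Flipper:** it is back flat. Pressing on the bar met firm resistance at 41.9 mm, where 42 mm is expected.
- **Bystanders:** the orange and red cassettes are where they were. I did not re-check the bottle, tube rack and green tray in the last pictures, but the arm worked nowhere near them except when it passed well above the tube rack at the start.
- **Robot:** it stands clear of everything, and the largest wrist force I read was about 18 N.

**Less certain:** the bar seems to have slipped a few millimetres in the grip during the swing. I therefore pressed it further down on both sides. The over-swing angle looked between about 3.09 and 3.14, and I did not measure it exactly.

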